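Seat a copper terminal post in the V-groove length gauge

ROBOT

A 6-joint arm with a two-finger parallel gripper is mounted at the origin on the work surface. World frame = base frame: x ahead of the robot, y to its left, z up, the work surface at z = 0. Lengths are in m, angles in rad, forces in N, time in s.
With the tool pointing down it reaches from about 0.375 to 0.9 m from the base axis. Payload 3.1 kg.
Tool frame: the origin (TCP) lies midway between the tips of the shut fingers; the grasp point (between the pads) lies 19 mm behind it (bot.pinch_z is the distance from the TCP to the grasp point, in m); z points along the fingers, y is the line along which they close (so a half turn about z gives the same grasp; the last joint's range is limited). The gripper opens to 87 mm and grips with 3 to 60 N. Pads are 19 mm wide; open, the fingers measure 117 mm over their backs; the gripper's body (75 mm by 190 mm) begins 51 mm behind the grasp point.
Start: joints at [-1.373, 0.527, 1.433, -0, 1.181, -0.178], TCP at [0.229, -0.581, 0.223] pointing down, gripper open.
Joint ranges: [-3.08, 3.08], [-0.75, 2.2], [0.22, 2.44], [-1.43, 4.57], [0, 2.65], [-2.85, 2.85]. Speed limits (rad/s): [2.79, 2.79, 3.14, 3.14, 3.14, 3.14].

INTERFACE

Orientations are given as a 3x3 rotation matrix whose columns are the frame's x, y, z axes.
In Python, from bench import observe, imaging, ticket, models, bot gives the robot as it stands.
- The arm moves only by the shell command python3 -m creep 'ROWS'. ROWS is JSON, one flat list of numbers, 7 for each row, row after row: the shift along the tool's x, y, z scaled (see below), then the turn, a rotation vector about the tool's x, y, z scaled (see below), then the closure, from -1 (fully open) to 1 (shut). A call has 1 to 8 rows; each row is the pose to reach, as a shift and turn from the pose commanded when the call began, along the tool's axes at that moment, turning the shorter way round; what a row does not reach only later rows make up. The controller multiplies each number of a shift by 500 mm and each number of a turn by pi rad. A row lasts 1/10 s, in which the tool goes at most 50 mm and 8.59 degrees, less where a joint would pass 70% of its speed; a pose out of reach is approached as far as the arm can. A call with a number of a shift or a turn outside -1 to 1 is refused whole. A call with a gripper value outside its range is refused whole. The fingers move at their own pace and stop on an object; the grip force is fixed at half the most. Time passes only in rows, so rows that repeat a pose let the fingers close. It gives the time, the measured TCP pose, the force, the opening and the grip force at its end, in the units of the state.
- observe(): the state, without advancing time (a new reading comes with each control period).
- imaging.capture(name): name is "scene" or "top"; returns (picture, depth): 420x560x3 uint8, red, green, blue; 420x560 float32, m along the optical axis (not along the pixel's ray), 0 where there is no reading.
- imaging.camera_info(name): a dict with "fx", "fy", "cx", "cy" (pixels), "R" (3x3) and "t" (3): a world point X has camera coordinates R X + t. Camera axes: x right, y down, z forward; pixel columns grow to the right and rows downward; lengths in m; the calibration is good to about 2 mm. A picture is of the moment at which its call begins. camera_info takes no time and is no camera call.
- ticket.sign_off(): hands the job in; it is judged then, once.
Trained networks look in the newest picture that a camera, given by its name, has taken for a name from the list of things; names that differ only in an ending like _2 or _b are one class to them, and where a whole thing is asked for, a point or a joint stands for the part that bears it (a point fixed in the world has none). Each returns a list of dicts, best first, with "p" (0 to 1); they miss things now and then, are a little off and sometimes report something else, mostly with a low value. They report only what shows in the picture. A call takes as long as a camera call. They do not tell look-alikes from the thing itself.
- models.find_in(camera, query): "extent" ([left, top, width, height] in pixels, round what is visible of it).
- models.trace(camera, query): "pixels" (420x560 bool, what is visible of it) and "extent" ([left, top, width, height] in pixels, round what is visible of it).
The state is a dict: "clock": time; "joint_pos": joint angles; "joint_velocities": joint speeds; "effort": joint torques, N m; "tcp_pos": TCP position; "orientation": TCP orientation; "ft_force": force on the tool from outside, world axes, zero at the start; "wrist_torque": the same for the moment, N m; "gripper_width": opening from 0.0 (shut) to 1.0 (fully open); "gripper_force": force on a finger pad.
Only numpy, scipy, OpenCV 4.12 (cv2) and the standard library are available. Lean on these libraries where they do the work, as an engineer would, in place of code of your own. Each camera call takes 0.05 s, during which the arm holds its last target. There are 200 camera calls.

TASK

Take the copper terminal post from the white rack, put it in the open end of the length gauge's V-groove and let go of it short of the dark bridge. Then push it gently along the groove, under the bridge, until it meets the red stop (feel for it: its setting differs each time), press it home there with a light steady push of about 8 newtons for half a second (over 20 newtons on the stop spoils the gauge), and withdraw, leaving the post lying against the stop. Leave the aluminium posts, the battery cell and the bottle as they are.

Things in the scene. Friction and masses are not known exactly. Their poses are not given: they have to be found in the camera images.
- post (a point): Copper terminal post: plain solid cylinder, 20 mm in diameter, 80 mm long, about 0.2 kg, both ends flat and alike. This point is its centre; x is along its axis (either end may lead). It starts lying level in one of the rack's three cradles, its centre 40 mm above the bench.
- rack: White plastic rack, fixed: plate 100 x 200 x 10 mm. Origin under its middle; posts lie along its x. Three cradles 70 mm apart along its y, each a trough 24 mm wide and 4.5 mm deep in a block 50 mm long, 32 mm wide, rim 34.5 mm above the bench, under the middle of its post. Which cradle holds the copper post varies.
- gauge: Length gauge, fixed: aluminium block 50 mm wide on a blue plate. Origin on the bench under the groove's middle line; x along the V-groove towards the stop, z up. Groove (120 deg V, 16 mm wide, 4.6 mm deep) from x = -100 mm (open end) to the end block at x = 87; block top 39.6 mm above the bench. A post lying in it has its centre at y = 0, 46.5 mm up; friction resists sliding by 1 to 4 N.
- load_point (a point): Where the centre of the post best lies when it is put in the groove: gauge x = -50 mm, 46.5 mm above the bench (anywhere from x = -75 to -20 mm will do). Axes as the gauge's.
- bridge (a point): Middle of the dark steel bridge's underside, gauge x = 40 mm, 61 mm above the bench, 4.5 mm over a lying post. The bridge is 20 mm long along the groove, its legs stand 16 to 26 mm either side, its top is 68 mm above the bench.
- stop_block (a point): Middle of the aluminium end block's front face, gauge x = 87 mm, 46.5 mm above the bench (axes as the gauge's). The red stop, a hard rod 16 mm in diameter on the groove's line, sticks out of it towards the post by 3 to 31 mm: its setting differs each time and is not measured, so feel for it. It does not yield under a proper seating push, 3 to 20 N.
- alu_post_a: An aluminium post of the same size in the rack (bystander). Origin at its centre, x along its axis.
- alu_post_b: The other aluminium post in the rack (bystander), as above.
- cell: A prismatic battery cell standing upright, bystander: aluminium box 35 x 90 x 130 mm with a blue band. Origin under its middle.
- bottle: A closed metal bottle standing upright, bystander: 60 mm in diameter, 130 mm high. Origin under its middle.
Things that resemble listed ones, but are neither listed nor needed, are in the scene too. Of the things shaped like the part that bears post, the copper one is meant.

How it is judged:
By the outcome, as a careful person would: the job done as asked, in the order asked, and still so for the second after the job is handed in, with the robot touching nothing.
It also fails if it takes over 62 s, if anything falls off the work surface, if the arm or the gripper's body presses on something with over 40 N, if the wrist force passes 120 N, or if a joint passes its speed limit or range.

## Working session

There is one attempt and no reset: what is moved stays moved. The work goes in short steps, Python scripts to look and compute and a shell command to move; the robot and the scene stay as the last step left them, time stands still between calls to the robot, and variables do not carry over. Pictures are saved under pics/ and viewed, at most 10 in all, crops included, and the job is handed in when it is done.

```bash
mkdir -p pics
cat > h.py <<'E'
import numpy as np,cv2
from bench import observe, imaging, ticket, models, bot
def cam(n):
    c=imaging.camera_info(n); return c,np.array(c["R"]),np.array(c["t"])
def cloud(n,d,m):
    c,R,t=cam(n); v,u=np.nonzero(m&(d>0)); z=d[v,u]
    P=np.c_[(u-c["cx"])/c["fx"]*z,(v-c["cy"])/c["fy"]*z,z]
    return (P-t)@R
def proj(n,X):
    c,R,t=cam(n); p=R@np.array(X)+t; return c["fx"]*p[0]/p[2]+c["cx"],c["fy"]*p[1]/p[2]+c["cy"]
E
python3 - <<'E'
from h import *
out=[]
for n in("scene","top"):
    p,d=imaging.capture(n); np.savez(f"{n}.npz",p=p,d=d); 
    cv2.imwrite(f"pics/{n}0.png",p[:,:,::-1])
    c,R,t=cam(n); print(n,"cam at",(-R.T@t).round(3))
    for q in("post","rack","gauge","cell","bottle"):
        for r in models.trace(n,q)[:5]:
            X=cloud(n,d,r["pixels"]); px=p[r["pixels"]].mean(0).round()
            if len(X)>10: print(n,q,round(r["p"],2),r["extent"],"med",np.median(X,0).round(3),"min",np.percentile(X,3,0).round(3),"max",np.percentile(X,97,0).round(3),px)
s=observe();print(s["tcp_pos"],s["orientation"],s["clock"],s["ft_force"])
E
```

```text
scene cam at [0.913 0.677 0.548]
scene post 0.9 [295.9, 240.5, 32.9, 26.3] med [0.559 0.186 0.045] min [0.521 0.146 0.009] max [0.571 0.219 0.049] [197. 127.  92.]
scene post 0.7 [238.7, 222.5, 32.3, 13.9] med [0.613 0.034 0.014] min [0.581 0.014 0.004] max [0.645 0.057 0.019] [117.  61. 151.]
scene post 0.63 [327.6, 304.4, 43.7, 33.5] med [0.582 0.343 0.016] min [0.541 0.33  0.   ] max [0.617 0.349 0.019] [113.  57. 147.]
scene post 0.57 [212.4, 299.6, 44.9, 14.3] med [0.738 0.22  0.015] min [0.706 0.198 0.003] max [0.771 0.242 0.019] [120.  62. 155.]
scene rack 0.71 [255.4, 233.1, 104.8, 68.3] med [0.573 0.201 0.009] min [0.47  0.137 0.001] max [0.655 0.243 0.034] [204. 201. 200.]
scene gauge 0.8 [215.4, 155.2, 56.4, 50.1] med [ 0.558 -0.135  0.035] min [ 0.506 -0.273  0.005] max [ 0.592 -0.036  0.066] [106. 120. 139.]
scene cell 0.56 [175.6, 183.9, 22.8, 78.9] med [0.755 0.05  0.089] min [ 0.713 -0.103 -0.002] max [0.776 0.058 0.131] [122. 136. 139.]
scene bottle 0.72 [404.8, 249.8, 48.0, 71.3] med [0.459 0.391 0.072] min [0.434 0.363 0.007] max [0.472 0.409 0.129] [150. 154. 147.
[... 618 characters left out ...]
in [0.46  0.121 0.007] max [0.648 0.232 0.035] [220. 224. 224.]
top gauge 0.64 [336.2, 225.3, 129.4, 65.8] med [ 0.533 -0.18   0.037] min [ 0.484 -0.282  0.01 ] max [ 0.586 -0.066  0.068] [130. 151. 179.]
top cell 0.91 [294.4, 114.7, 52.6, 52.9] med [0.737 0.012 0.121] min [ 0.718 -0.028  0.007] max [0.768 0.054 0.134] [131. 139. 138.]
top bottle 0.97 [101.4, 272.1, 42.0, 29.7] med [0.44  0.364 0.089] min [0.415 0.348 0.012] max [0.466 0.391 0.131] [135. 142. 137.]
[ 0.2293961  -0.58135152  0.22257587] [[ 9.30237588e-01  3.66957804e-01  3.37890412e-05]
 [ 3.66957804e-01 -9.30237588e-01 -4.84114473e-06]
 [ 2.96553404e-05  1.69025671e-05 -9.99999999e-01]] 0.6 [0.30880606 0.82473246 0.19202624]
```

View pics/top0.png

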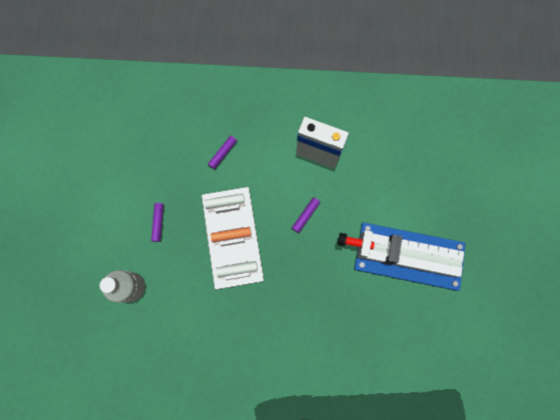

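View pics/scene0.png

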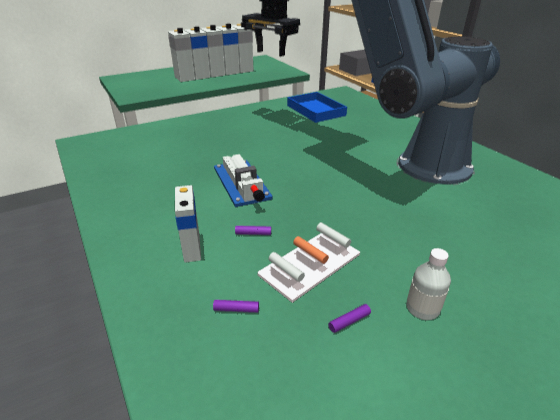

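Top view: the copper post is at (231,235), in the middle cradle. The aluminium posts are at (224,202) and (237,269), and the purple decoys at (222,152), (157,222) and (306,215). The gauge is at (410,257), with the red stop on its left end (360,243), so its open end is on the right (462,263). The copper-coloured one in the rack fits the description. Next I'll take precise axes and a crop.

Run:
```python
from h import *
z=np.load("top.npz");p,d=z["p"],z["d"]
H,S,V=[x.astype(int) for x in cv2.split(cv2.cvtColor(p,cv2.COLOR_RGB2HSV))]
vv,uu=np.mgrid[:420,:560]
c,R,t=cam("top")
def onplane(uv,h):
    uv=np.atleast_2d(uv); r=np.c_[(uv[:,0]-c["cx"])/c["fx"],(uv[:,1]-c["cy"])/c["fy"],np.ones(len(uv))]@R
    o=-R.T@t; return o+r*((h-o[2])/r[:,2])[:,None]
def rect(m,h):
    X=onplane(np.c_[uu[m],vv[m]],h)[:,:2].astype(np.float32)
    (cx,cy),(w,l),a=cv2.minAreaRect(X); X0=X.mean(0);w_,v_=np.linalg.eigh(np.cov((X-X0).T))
    return "rect c",np.round((cx,cy),4),np.round((w,l),4),"mean",X0.round(4),"axis",v_[:,1].round(4),m.sum()
box=lambda a,b,e,f:(uu>a)&(uu<b)&(vv>e)&(vv<f)
m=box(200,265,215,255)&(S>110)&((H<20)|(H>172)); print("copper",rect(m,.045))
Z=np.zeros(d.shape); m0=d>0; Z[m0]=cloud("top",d,m0)[:,2]
g=box(330,475,215,295)
blue=g&(H>100)&(H<125)&(S>150); hull=np.zeros(d.shape,np.uint8)
cv2.fillConvexPoly(hull,cv2.convexHull(np.c_[uu[blue],vv[blue]].astype(np.int32)),1); print("plate",rect(hull>0,.01),np.median(Z[blue]))
top=g&(Z>.032)&(Z<.045)&(S<80)&(V>100);print("block",rect(top,.0396))
dark=g&(V<90)&(Z>.055)&(uu>375); print("bridge",rect(dark,.068))
red=g&((H<8)|(H>172))&(S>150); print("red",rect(red,.0465))
C=lambda a,b,e,f,k:cv2.resize(p[e:f,a:b,::-1],None,fx=k,fy=k,interpolation=cv2.INTER_CUBIC)
a=C(195,270,180,295,5);b=C(330,475,215,295,5)[:, :]
b=cv2.resize(b,(525,290));a=cv2.resize(a,(190,290));cv2.imwrite("pics/crop.png",np.hstack([a,b]))
```

```text
copper ('rect c', array([0.5546, 0.1779]), array([0.0173, 0.0779]), 'mean', array([0.5545, 0.1781], dtype=float32), 'axis', array([-0.2173,  0.9761]), np.int64(334))
plate ('rect c', array([ 0.536 , -0.1879]), array([0.2171, 0.1017]), 'mean', array([ 0.5353, -0.1882], dtype=float32), 'axis', array([0.1412, 0.99  ]), np.int64(5256)) 0.012598952551375392
block ('rect c', array([ 0.5364, -0.1828]), array([0.2019, 0.0511]), 'mean', array([ 0.5339, -0.1995], dtype=float32), 'axis', array([0.14  , 0.9901]), np.int64(2053))
bridge ('rect c', array([ 0.5402, -0.1332]), array([0.0524, 0.0166]), 'mean', array([ 0.5341, -0.1348], dtype=float32), 'axis', array([-0.9998,  0.0189]), np.int64(36))
red ('rect c', array([ 0.552 , -0.0779]), array([0.0559, 0.0153]), 'mean', array([ 0.553 , -0.0704], dtype=float32), 'axis', array([0.1418, 0.9899]), np.int64(144))
```

View pics/crop.png

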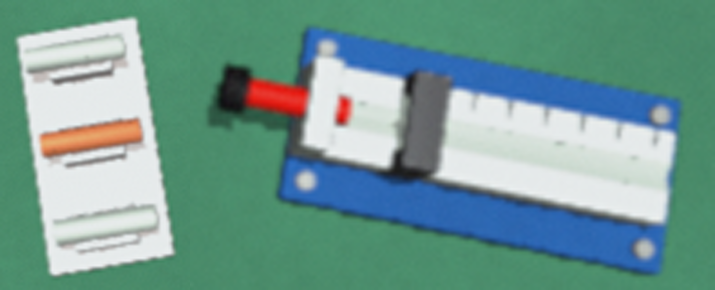

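The crop confirms the copper post in the middle cradle, with the gauge's open end on the right. Gauge origin is about (0.536,-0.184), groove direction (0.140,0.990).

```bash
cat > to.py <<'E'
import sys
from h import *
from scipy.spatial.transform import Rotation as Ro
# args: x y z angle(deg of tool x in world): prints shift/0.5, turn/pi
x,y,z,a=map(float,sys.argv[1:5]); s=observe(); R=np.array(s["orientation"]); a=np.radians(a)
T=np.c_[[np.cos(a),np.sin(a),0],[np.sin(a),-np.cos(a),0],[0,0,-1]]
print("shift",(R.T@(np.array([x,y,z])-s["tcp_pos"])/.5).round(4),"turn",(Ro.from_matrix(R.T@T).as_rotvec()/np.pi).round(4))
print(s["clock"],np.round(s["tcp_pos"],4),np.round(s["ft_force"],2),round(s["gripper_width"],3),round(s["gripper_force"],1), "ang",np.degrees(np.arctan2(R[1,0],R[0,0])).round(2))
E
python3 to.py 0.42 -0.2 0.2 65; python3 to.py 0.5546 0.178 0.14 102.5
```

```text
shift [ 0.6345 -0.5696  0.0452] turn [ 0.     -0.     -0.2415]
0.6 [ 0.2294 -0.5814  0.2226] [0.31 0.82 0.19] 1.0 0.0 ang 21.53
shift [ 1.1623 -1.1741  0.1652] turn [ 0.     -0.     -0.4498]
0.6 [ 0.2294 -0.5814  0.2226] [0.31 0.82 0.19] 1.0 0.0 ang 21.53
```

```bash
python3 -m creep '[0.634,-0.57,0.045,0,0,-0.24,0,0.634,-0.57,0.045,0,0,-0.24,0,0.634,-0.57,0.045,0,0,-0.24,0,0.634,-0.57,0.045,0,0,-0.24,0,0.634,-0.57,0.045,0,0,-0.24,0,0.634,-0.57,0.045,0,0,-0.24,0,0.634,-0.57,0.045,0,0,-0.24,0,0.634,-0.57,0.045,0,0,-0.24,0]'; python3 to.py 0.5546 0.178 0.10 102.5
```

```text
clock: 1.4
tcp_pos: [0.4084, -0.2223, 0.2017]
orientation: [[0.427, 0.904, 0.001], [0.904, -0.427, -0.001], [-0.0, 0.001, -1.0]]
ft_force: [0.0, 0.0, -1.2]
gripper_width: 0.507
gripper_force: 0.0
shift [ 0.8487 -0.0781  0.2032] turn [ 3.0e-04  2.0e-04 -2.1e-01]
1.4 [ 0.4084 -0.2223  0.2017] [ 0.05  0.01 -1.23] 0.507 0.0 ang 64.7
```

```bash
python3 -m creep '[0.849,-0.078,0.203,0,0,-0.21,0,0.849,-0.078,0.203,0,0,-0.21,0,0.849,-0.078,0.203,0,0,-0.21,0,0.849,-0.078,0.203,0,0,-0.21,0,0.849,-0.078,0.203,0,0,-0.21,0,0.849,-0.078,0.203,0,0,-0.21,0,0.849,-0.078,0.203,0,0,-0.21,0,0.849,-0.078,0.203,0,0,-0.21,0]'; python3 to.py 0.5546 0.178 0.09 102.5
```

```text
clock: 2.2
tcp_pos: [0.5417, 0.1438, 0.1085]
orientation: [[-0.217, 0.976, 0.001], [0.976, 0.217, -0.0], [-0.0, 0.001, -1.0]]
ft_force: [1.2, -0.4, 0.0]
gripper_width: 0.502
gripper_force: 0.0
shift [0.0611 0.0401 0.0371] turn [0.0002 0.0001 0.0003]
2.2 [0.5417 0.1438 0.1085] [ 1.21 -0.45  0.04] 0.502 0.0 ang 102.55
```

Move over the post and take a look to check alignment.

```bash
python3 -m creep '[0.061,0.04,0.06,0,0,0,0,0.061,0.04,0.06,0,0,0,0,0.061,0.04,0.06,0,0,0,0]'
python3 - <<'E'
from h import *
p,d=imaging.capture("scene"); cv2.imwrite("pics/s1.png",cv2.resize(p[170:310,240:400,::-1],None,fx=4.2,fy=4.2,interpolation=cv2.INTER_CUBIC))
E
python3 to.py 0.5546 0.178 0.036 102.5
```

```text
clock: 2.5
tcp_pos: [0.5531, 0.1765, 0.0778]
orientation: [[-0.219, 0.976, -0.002], [0.976, 0.219, -0.001], [-0.0, -0.002, -1.0]]
ft_force: [0.4, -0.4, -0.3]
gripper_width: 0.497
gripper_force: 0.0
shift [0.0043 0.0033 0.0855] turn [-0.0003  0.0001  0.0004]
2.55 [0.5535 0.1756 0.0787] [-0.02 -1.24 -0.1 ] 0.501 0.0 ang 102.57
```

View pics/s1.png

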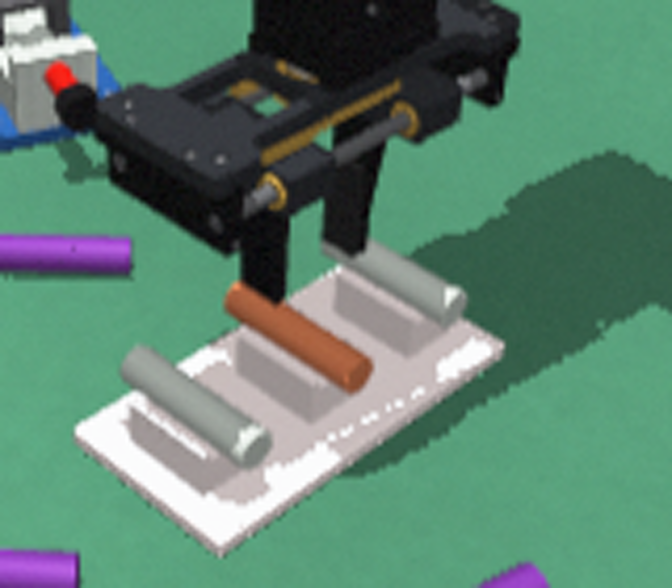

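Fingers straddle the copper post at crop (300,337), clear of its neighbours. Descend and close.

```bash
python3 -m creep '[0.004,0.003,0.05,0,0,0,0,0.004,0.003,0.084,0,0,0,0,0.004,0.003,0.084,0,0,0,0,0.004,0.003,0.084,0,0,0,0,0.004,0.003,0.084,0,0,0,0]'; python3 to.py 0.5546 0.178 0.036 102.5
```

```text
clock: 3.05
tcp_pos: [0.5559, 0.1774, 0.0384]
orientation: [[-0.216, 0.976, 0.003], [0.976, 0.216, 0.0], [-0.0, 0.003, -1.0]]
ft_force: [0.6, 0.1, 0.9]
gripper_width: 0.5
gripper_force: 0.0
shift [ 0.0017 -0.0023  0.0047] turn [ 0.0008  0.0001 -0.0002]
3.05 [0.5559 0.1774 0.0384] [0.64 0.12 0.91] 0.5 0.0 ang 102.46
```

```bash
python3 -m creep '[0,0,0.002,0,0,0,1,0,0,0.002,0,0,0,1,0,0,0.002,0,0,0,1,0,0,0.002,0,0,0,1,0,0,0.002,0,0,0,1,0,0,0.002,0,0,0,1]'; python3 to.py 0.5546 0.178 0.036 102.5
```

```text
clock: 3.65
tcp_pos: [0.5551, 0.1782, 0.036]
orientation: [[-0.217, 0.976, 0.001], [0.976, 0.217, 0.0], [-0.0, 0.001, -1.0]]
ft_force: [-0.4, 0.2, 0.7]
gripper_width: 0.221
gripper_force: 30.0
shift [-0.0002 -0.0012  0.0001] turn [0.0002 0.     0.0002]
3.65 [0.5551 0.1782 0.036 ] [-0.37  0.23  0.65] 0.221 30.0 ang 102.54
```

Gripped (19–20 mm). Lift.

```bash
python3 -m creep '[0,0,-0.06,0,0,0,1,0,0,-0.16,0,0,0,1,0,0,-0.16,0,0,0,1]'; python3 to.py 0.529 -0.2335 0.13 81.95
```

```text
clock: 3.95
tcp_pos: [0.559, 0.1788, 0.121]
orientation: [[-0.217, 0.976, 0.011], [0.976, 0.217, 0.002], [-0.001, 0.011, -1.0]]
ft_force: [2.1, 0.5, -1.8]
gripper_width: 0.219
gripper_force: 30.0
shift [-0.792  -0.2374 -0.0199] turn [ 0.0037 -0.0003  0.1144]
3.95 [0.559  0.1788 0.121 ] [ 2.13  0.45 -1.8 ] 0.219 30.0 ang 102.54
```

```bash
python3 -m creep '[-0.792,-0.235,-0.03,0,0,0.114,1,-0.792,-0.235,-0.03,0,0,0.114,1,-0.792,-0.235,-0.03,0,0,0.114,1,-0.792,-0.235,-0.03,0,0,0.114,1,-0.792,-0.235,-0.03,0,0,0.114,1,-0.792,-0.235,-0.03,0,0,0.114,1,-0.792,-0.235,-0.03,0,0,0.114,1,-0.792,-0.235,-0.03,0,0,0.114,1]'; python3 to.py 0.529 -0.2335 0.10 81.95
```

```text
clock: 4.75
tcp_pos: [0.5258, -0.2221, 0.1293]
orientation: [[0.139, 0.99, -0.002], [0.99, -0.139, 0.001], [0.001, -0.002, -1.0]]
ft_force: [1.2, 0.8, -1.6]
gripper_width: 0.221
gripper_force: 30.0
shift [-0.0217  0.0097  0.0585] turn [-0.0006 -0.0004  0.0003]
4.75 [ 0.5258 -0.2221  0.1293] [ 1.22  0.81 -1.6 ] 0.221 30.0 ang 82.0
```

Move above the load point and look from both cameras to fine-tune against the groove.

```bash
python3 -m creep '[-0.022,0.008,0.1,0,0,0,1,-0.022,0.008,0.1,0,0,0,1,-0.022,0.008,0.1,0,0,0,1,-0.022,0.008,0.1,0,0,0,1]'; python3 to.py 0.529 -0.2335 0.0425 81.95
python3 - <<'E'
from h import *
a,d=imaging.capture("top"); b,e=imaging.capture("scene")
np.savez("t2.npz",p=a,d=d); np.savez("s2.npz",p=b,d=e)
A=cv2.resize(a[205:300,330:480,::-1],(600,380),interpolation=cv2.INTER_CUBIC)
B=cv2.resize(b[120:215,195:295,::-1],(400,380),interpolation=cv2.INTER_CUBIC)
cv2.imwrite("pics/s2.png",cv2.resize(np.hstack([A,B]),(800,304)))
for n,p,dd in(("top",a,d),("scene",b,e)):
    for r in models.trace(n,"post")[:5]:
        c=p[r["pixels"]].mean(0); X=cloud(n,dd,r["pixels"]); print(n,r["extent"],c.round(),np.median(X,0).round(4))
E
```

```text
clock: 5.15
tcp_pos: [0.5297, -0.2312, 0.0811]
orientation: [[0.138, 0.99, 0.001], [0.99, -0.138, -0.0], [-0.0, 0.001, -1.0]]
ft_force: [0.2, -0.1, -2.3]
gripper_width: 0.214
gripper_force: 30.0
shift [-0.0047 -0.0008  0.0773] turn [0.0002 0.     0.0007]
5.15 [ 0.5297 -0.2312  0.0811] [ 0.21 -0.08 -2.27] 0.214 30.0 ang 82.07
top [294.5, 199.5, 24.7, 32.8] [134.  73. 176.] [0.6067 0.0291 0.0186]
top [150.8, 203.5, 12.6, 38.2] [130.  70. 171.] [0.5765 0.3342 0.0184]
top [208.4, 138.0, 27.1, 32.1] [129.  68. 169.] [0.7323 0.2144 0.0181]
scene [239.4, 225.7, 31.8, 10.0] [119.  62. 153.] [0.6123 0.0344 0.0143]
scene [326.1, 305.1, 45.7, 26.8] [118.  56. 154.] [0.5833 0.3427 0.0162]
scene [213.9, 303.6, 46.8, 12.0] [123.  64. 159.] [0.7386 0.2193 0.0152]
scene [231.7, 142.4, 11.2, 17.8] [143.  84.  56.] [ 0.5345 -0.2021  0.0917]
```

View pics/s2.png

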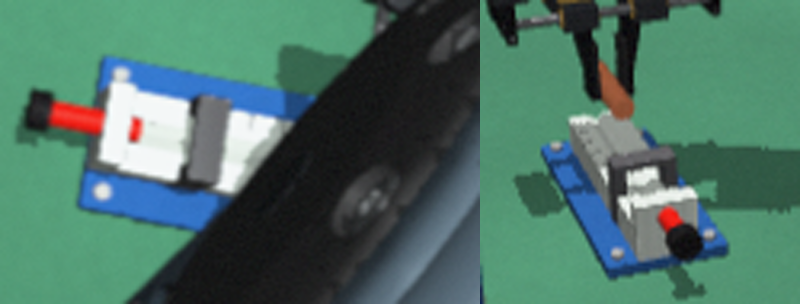

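Right panel: the copper post (615,90) is held above the open end of the groove. I'll check its pitch and side offset relative to the groove in the scene camera's own depth.

Run:
```python
from h import *
from scipy.optimize import least_squares
z=np.load("s2.npz");p,d=z["p"],z["d"]
H,S,V=cv2.split(cv2.cvtColor(p,cv2.COLOR_RGB2HSV)); u0=np.zeros(d.shape,bool);u0[130:165,222:252]=1
m=u0&(S>90)&((H<18)|(H>172))&(V>70)
X=cloud("scene",d,m); X=X[(X[:,2]>.06)&(X[:,2]<.11)]; print(len(X))
g=np.array([.14,.99,0]);g/=np.linalg.norm(g);n=np.array([g[1],-g[0],0]);o=np.array([.536,-.184,0])
G=np.c_[(X-o)@g,(X-o)@n,X[:,2]]; print("post s range",np.percentile(G[:,0],[2,98]))
f=lambda q:np.hypot(G[:,1]-q[0]-q[1]*(G[:,0]+.05),G[:,2]-q[2]-q[3]*(G[:,0]+.05))-.01
r=least_squares(f,[0,0,.085,0],loss="soft_l1",f_scale=.002);print("lat, yaw, z, pitch",r.x.round(4),np.sqrt((r.fun**2).mean()))
z=np.load("scene.npz");d=z["d"];w=np.zeros(d.shape,bool);w[150:210,210:280]=1
Y=cloud("scene",d,w);Y=np.c_[(Y-o)@g,(Y-o)@n,Y[:,2]]
for a in(-.08,-.05,-.02):
    k=Y[(abs(Y[:,0]-a)<.012)&(Y[:,2]>.030)&(Y[:,2]<.048)&(abs(Y[:,1])<.05)];print("block lateral",a,len(k),k[:,1].min().round(4),k[:,1].max().round(4),np.median(k[:,2]).round(4))
z=np.load("top.npz");d=z["d"];w=np.zeros(d.shape,bool);w[215:295,330:480]=1
Y=cloud("top",d,w);Y=np.c_[(Y-o)@g,(Y-o)@n,Y[:,2]]
for a in(-.08,-.05,-.02):
    k=Y[(abs(Y[:,0]-a)<.012)&(Y[:,2]>.030)&(Y[:,2]<.048)&(abs(Y[:,1])<.05)];print("top block lateral",a,len(k),k[:,1].min().round(4),k[:,1].max().round(4),np.median(k[:,2]).round(4))
    print([ (b,np.mean(k[abs(k[:,1]-b/1000)<.002,2]).round(4)) for b in range(-20,21,4)])
```

```text
107
post s range [-0.07531954 -0.00407924]
lat, yaw, z, pitch [-0.0004 -0.0145  0.0844  0.0063] 0.0027910284256260683
block lateral -0.08 75 -0.0235 0.0257 0.0376
block lateral -0.05 80 -0.0242 0.0256 0.0375
block lateral -0.02 52 -0.0232 0.0261 0.0377
top block lateral -0.08 318 -0.0248 0.0258 0.0398
[(-20, np.float64(0.0406)), (-16, np.float64(0.0402)), (-12, np.float64(0.0403)), (-8, np.float64(0.0401)), (-4, np.float64(0.0385)), (0, np.float64(0.0365)), (4, np.float64(0.0383)), (8, np.float64(0.0396)), (12, np.float64(0.0407)), (16, np.float64(0.0409)), (20, np.float64(0.0402))]
top block lateral -0.05 313 -0.0246 0.0254 0.0398
[(-20, np.float64(0.0405)), (-16, np.float64(0.0404)), (-12, np.float64(0.0405)), (-8, np.float64(0.0402)), (-4, np.float64(0.0382)), (0, np.float64(0.0361)), (4, np.float64(0.0378)), (8, np.float64(0.0398)), (12, np.float64(0.0401)), (16, np.float64(0.0406)), (20, np.float64(0.0405))]
top block lateral -0.02 314 -0.0246 0.0255 0.0394
[(-20, np.float64(0.0405)), (-16, np.float64(0.0406)), (-12, np.float64(0.0393)), (-8, np.float64(0.04)), (-4, np.float64(0.0383)), (0, np.float64(0.036)), (4, np.float64(0.0376)), (8, np.float64(0.04)), (12, np.float64(0.04)), (16, np.float64(0.0401)), (20, np.float64(0.0404))]
```

Post is level and aligned within about 1 mm. Descend, 8 mm further back.

```bash
python3 -m creep '[-0.016,-0.001,0.03,0,0,0,1,-0.016,-0.001,0.05,0,0,0,1,-0.016,-0.001,0.065,0,0,0,1,-0.016,-0.001,0.07,0,0,0,1,-0.016,-0.001,0.07,0,0,0,1,-0.016,-0.001,0.07,0,0,0,1]'; python3 to.py 0.528 -0.239 0.0425 81.95
```

```text
clock: 5.95
tcp_pos: [0.5278, -0.2399, 0.0451]
orientation: [[0.139, 0.99, -0.0], [0.99, -0.139, 0.0], [0.0, -0.0, -1.0]]
ft_force: [0.7, 0.4, -1.8]
gripper_width: 0.217
gripper_force: 30.0
shift [0.0019 0.0002 0.0053] turn [-0.0001 -0.      0.0004]
5.95 [ 0.5278 -0.2399  0.0451] [ 0.75  0.41 -1.79] 0.217 30.0 ang 82.02
```

```bash
python3 -m creep '[0,0,0.002,0,0,0,1,0,0,0.003,0,0,0,1,0,0,0.004,0,0,0,1,0,0,0.004,0,0,0,1]'; python3 to.py 0.528 -0.239 0.0425 81.95
```

```text
clock: 6.35
tcp_pos: [0.5281, -0.2401, 0.0436]
orientation: [[0.139, 0.99, 0.001], [0.99, -0.139, -0.0], [-0.0, 0.001, -1.0]]
ft_force: [0.4, 0.5, -1.6]
gripper_width: 0.22
gripper_force: 30.0
shift [ 0.0021 -0.0005  0.0021] turn [0.0002 0.0001 0.0003]
6.35 [ 0.5281 -0.2401  0.0436] [ 0.38  0.45 -1.6 ] 0.22 30.0 ang 82.01
```

```bash
python3 -m creep '[0,0,0.001,0,0,0,1,0,0,0.002,0,0,0,1,0,0,0.002,0,0,0,1]'; python3 -m creep '[0,0,0.001,0,0,0,1,0,0,0.001,0,0,0,1]'|grep -E 'tcp|force'
```

```text
clock: 6.65
tcp_pos: [0.5287, -0.2403, 0.0432]
orientation: [[0.139, 0.99, 0.002], [0.99, -0.139, -0.001], [-0.001, 0.002, -1.0]]
ft_force: [0.4, 0.4, 4.3]
gripper_width: 0.22
gripper_force: 30.0
tcp_pos: [0.5289, -0.2404, 0.043]
ft_force: [1.4, 1.2, 6.9]
gripper_force: 30.0
```

Contact with the groove felt. Release and rise.

```bash
python3 -m creep '[0,0,0,0,0,0,0,0,0,0,0,0,0,0,0,0,0,0,0,0,0,0,0,0,0,0,0,0]'|grep -E 'tcp|force|width'; python3 -m creep '[0,0,-0.05,0,0,0,0,0,0,-0.12,0,0,0,0,0,0,-0.12,0,0,0,0]' |grep -E 'tcp|force'
python3 - <<'E'
from h import *
from scipy.optimize import least_squares
p,d=imaging.capture("scene")
cv2.imwrite("pics/s3.png",cv2.resize(p[120:215,195:295,::-1],None,fx=6,fy=6,interpolation=cv2.INTER_CUBIC))
H,S,V=cv2.split(cv2.cvtColor(p,cv2.COLOR_RGB2HSV)); u0=np.zeros(d.shape,bool);u0[130:195,212:262]=1
X=cloud("scene",d,u0&(S>90)&((H<18)|(H>172))&(V>60)); X=X[(X[:,2]>.03)&(X[:,2]<.08)&(X[:,1]<-.13)]
g=np.array([.14,.99,0]);g/=np.linalg.norm(g);n=np.array([g[1],-g[0],0]);o=np.array([.536,-.184,0])
G=np.c_[(X-o)@g,(X-o)@n,X[:,2]]; print(len(X),"s range",np.percentile(G[:,0],[2,98]))
f=lambda q:np.hypot(G[:,1]-q[0]-q[1]*(G[:,0]+.05),G[:,2]-q[2]-q[3]*(G[:,0]+.05))-.01
r=least_squares(f,[0,0,.0465,0],loss="soft_l1",f_scale=.002);print("lat, yaw, z, pitch",r.x.round(4))
E
```

```text
tcp_pos: [0.5274, -0.2398, 0.0414]
ft_force: [-0.6, 1.0, 0.1]
gripper_width: 0.463
gripper_force: 0.0
tcp_pos: [0.5303, -0.2417, 0.1055]
ft_force: [1.3, 0.1, 0.5]
gripper_force: 0.0
125 s range [-0.09246729 -0.01368508]
lat, yaw, z, pitch [-0.      0.021   0.0448 -0.013 ]
```

View pics/s3.png

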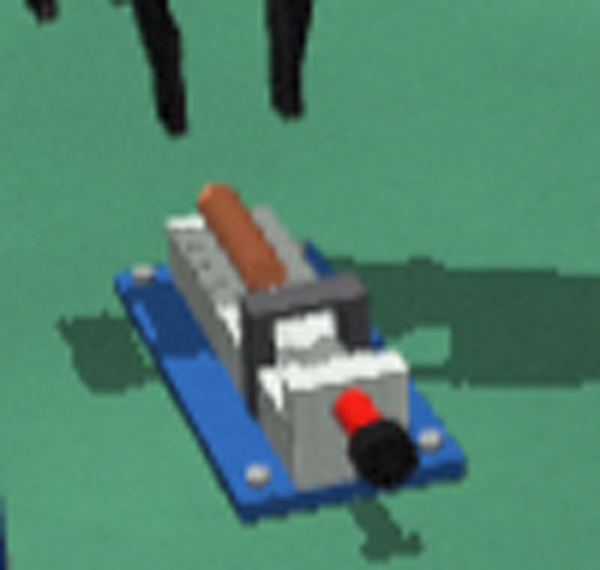

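The post lies in the groove at the open end, crop (240,235), short of the bridge at (305,310). Next: shut the fingers and go behind it.

```bash
python3 to.py 0.5185 -0.3078 0.1 81.95
```

```text
shift [-0.1353 -0.0026  0.0078] turn [0.0014 0.0007 0.0004]
7.6 [ 0.5292 -0.241   0.1038] [0.24 0.1  0.26] 0.499 0.0 ang 82.01
```

```bash
python3 -m creep '[-0.136,-0.0005,0,0,0,0,1,-0.136,-0.0005,0,0,0,0,1,-0.136,-0.0005,0.05,0,0,0,1,-0.136,-0.0005,0.115,0,0,0,1,-0.136,-0.0005,0.115,0,0,0,1,-0.136,-0.0005,0.115,0,0,0,1,-0.136,-0.0005,0.115,0,0,0,1]'; python3 to.py 0.5185 -0.3078 0.043 81.95
```

```text
clock: 8.3
tcp_pos: [0.5187, -0.3076, 0.0451]
orientation: [[0.139, 0.99, 0.001], [0.99, -0.139, -0.001], [-0.001, 0.001, -1.0]]
ft_force: [0.3, -1.1, 0.7]
gripper_width: 0.017
gripper_force: 0.0
shift [-0.0005 -0.0003  0.0042] turn [0.0003 0.0002 0.0004]
8.3 [ 0.5187 -0.3076  0.0451] [ 0.33 -1.13  0.74] 0.017 0.0 ang 82.02
```

```bash
python3 -m creep '[0.01,0,0.003,0,0,0,1,0.02,0,0.003,0,0,0,1,0.028,0,0.003,0,0,0,1,0.034,0,0.003,0,0,0,1,0.04,0,0.003,0,0,0,1,0.046,0,0.003,0,0,0,1,0.052,0,0.003,0,0,0,1,0.058,0,0.003,0,0,0,1]'|grep -E 'clock|tcp|force'; python3 -m creep '[0.006,0,0,0,0,0,1,0.012,0,0,0,0,0,1,0.018,0,0,0,0,0,1,0.024,0,0,0,0,0,1,0.03,0,0,0,0,0,1,0.036,0,0,0,0,0,1,0.042,0,0,0,0,0,1,0.048,0,0,0,0,0,1]'|grep -E 'clock|tcp|force'
```

```text
clock: 9.1
tcp_pos: [0.5225, -0.2788, 0.043]
ft_force: [0.9, -2.2, 1.0]
gripper_force: 0.9
clock: 9.9
tcp_pos: [0.5255, -0.2545, 0.0428]
ft_force: [0.5, -1.1, 0.4]
gripper_force: 0.8
```

```bash
python3 -m creep '[0.006,0,0,0,0,0,1,0.012,0,0,0,0,0,1,0.018,0,0,0,0,0,1,0.024,0,0,0,0,0,1,0.03,0,0,0,0,0,1,0.036,0,0,0,0,0,1,0.042,0,0,0,0,0,1,0.048,0,0,0,0,0,1]'|grep -E 'clock|tcp|force'
python3 - <<'E'
from h import *
p,d=imaging.capture("scene")
cv2.imwrite("pics/s4.png",cv2.resize(p[120:215,195:295,::-1],None,fx=6,fy=6,interpolation=cv2.INTER_CUBIC))
E
```

```text
clock: 10.7
tcp_pos: [0.5289, -0.2308, 0.0428]
ft_force: [0.6, -1.5, 0.6]
gripper_force: 0.8
```

View pics/s4.png

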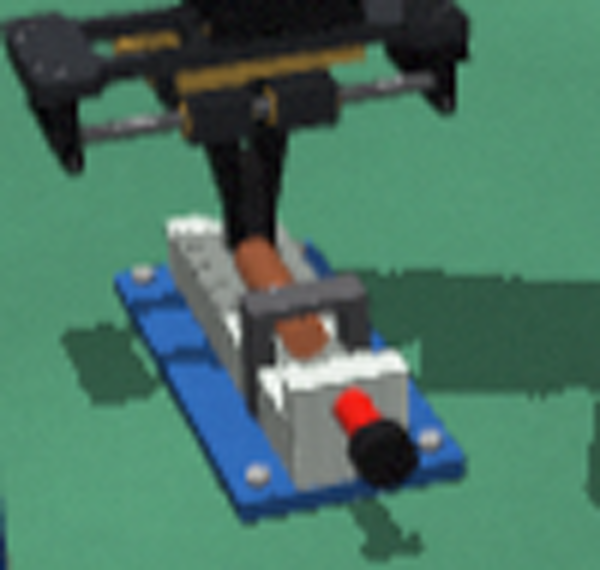

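The post is under the bridge at crop (300,330), with friction about 1.5 N. Continue slowly, stopping once the force rises.

```bash
cat > chk.py <<'E'
from h import *
import sys
s=observe();g=np.array([.139,.990,0]);f=-g@s["ft_force"];q=(np.array(s["tcp_pos"])-[.536,-.184,0])@g
print(round(s["clock"],2),"s",round(q*1000,1),"push",round(f,2),"z",round(s["tcp_pos"][2],4));sys.exit(f>4.0)
E
python3 -m creep '[0.002,0,0,0,0,0,1,0.004,0,0,0,0,0,1,0.006,0,0,0,0,0,1]'>/dev/null; python3 chk.py &&
python3 -m creep '[0.002,0,0,0,0,0,1,0.004,0,0,0,0,0,1,0.006,0,0,0,0,0,1]'>/dev/null; python3 chk.py &&
python3 -m creep '[0.002,0,0,0,0,0,1,0.004,0,0,0,0,0,1,0.006,0,0,0,0,0,1]'>/dev/null && python3 chk.py &&
python3 -m creep '[0.002,0,0,0,0,0,1,0.004,0,0,0,0,0,1,0.006,0,0,0,0,0,1]'>/dev/null && python3 chk.py &&
python3 -m creep '[0.002,0,0,0,0,0,1,0.004,0,0,0,0,0,1,0.006,0,0,0,0,0,1]'>/dev/null && python3 chk.py
```

```text
11.05 s -44.4 push 0.96 z 0.0427
11.05 s -44.4 push 0.96 z 0.0427False
False
```

```bash
sed -i 's/sys.exit(f>4.0)/sys.exit(int(f>4.0))/' chk.py
python3 -m creep '[0.002,0,0,0,0,0,1,0.004,0,0,0,0,0,1,0.006,0,0,0,0,0,1]'>/dev/null && python3 chk.py &&
python3 -m creep '[0.002,0,0,0,0,0,1,0.004,0,0,0,0,0,1,0.006,0,0,0,0,0,1]'>/dev/null && python3 chk.py &&
python3 -m creep '[0.002,0,0,0,0,0,1,0.004,0,0,0,0,0,1,0.006,0,0,0,0,0,1]'>/dev/null && python3 chk.py &&
python3 -m creep '[0.002,0,0,0,0,0,1,0.004,0,0,0,0,0,1,0.006,0,0,0,0,0,1]'>/dev/null && python3 chk.py &&
python3 -m creep '[0.002,0,0,0,0,0,1,0.004,0,0,0,0,0,1,0.006,0,0,0,0,0,1]'>/dev/null && python3 chk.py
```

```text
11.35 s -41.4 push 0.86 z 0.0427
11.65 s -38.4 push 0.97 z 0.0428
11.95 s -35.4 push -0.16 z 0.0428
12.25 s -32.5 push -0.11 z 0.0428
12.55 s -29.5 push 1.25 z 0.0428
```

```bash
python3 -m creep '[0.002,0,0,0,0,0,1,0.004,0,0,0,0,0,1]'>/dev/null && python3 chk.py &&
python3 -m creep '[0.002,0,0,0,0,0,1,0.004,0,0,0,0,0,1]'>/dev/null && python3 chk.py &&
python3 -m creep '[0.002,0,0,0,0,0,1,0.004,0,0,0,0,0,1]'>/dev/null && python3 chk.py &&
python3 -m creep '[0.002,0,0,0,0,0,1,0.004,0,0,0,0,0,1]'>/dev/null && python3 chk.py &&
python3 -m creep '[0.002,0,0,0,0,0,1,0.004,0,0,0,0,0,1]'>/dev/null && python3 chk.py &&
python3 -m creep '[0.002,0,0,0,0,0,1,0.004,0,0,0,0,0,1]'>/dev/null && python3 chk.py &&
python3 -m creep '[0.002,0,0,0,0,0,1,0.004,0,0,0,0,0,1]'>/dev/null && python3 chk.py &&
python3 -m creep '[0.002,0,0,0,0,0,1,0.004,0,0,0,0,0,1]'>/dev/null && python3 chk.py
```

```text
12.75 s -27.5 push 0.74 z 0.0428
12.95 s -25.5 push 0.69 z 0.0428
13.15 s -23.5 push 1.14 z 0.0428
13.35 s -21.5 push 0.88 z 0.0428
13.55 s -19.5 push 0.57 z 0.0428
13.75 s -17.5 push 0.69 z 0.0428
13.95 s -15.5 push 0.97 z 0.0429
14.15 s -13.5 push 1.16 z 0.0428
```

```bash
python3 -m creep '[0.001,0,0,0,0,0,1,0.002,0,0,0,0,0,1]'>/dev/null && python3 chk.py &&
python3 -m creep '[0.001,0,0,0,0,0,1,0.002,0,0,0,0,0,1]'>/dev/null && python3 chk.py &&
python3 -m creep '[0.001,0,0,0,0,0,1,0.002,0,0,0,0,0,1]'>/dev/null && python3 chk.py &&
python3 -m creep '[0.001,0,0,0,0,0,1,0.002,0,0,0,0,0,1]'>/dev/null && python3 chk.py &&
python3 -m creep '[0.001,0,0,0,0,0,1,0.002,0,0,0,0,0,1]'>/dev/null && python3 chk.py &&
python3 -m creep '[0.001,0,0,0,0,0,1,0.002,0,0,0,0,0,1]'>/dev/null && python3 chk.py &&
python3 -m creep '[0.001,0,0,0,0,0,1,0.002,0,0,0,0,0,1]'>/dev/null && python3 chk.py &&
python3 -m creep '[0.001,0,0,0,0,0,1,0.002,0,0,0,0,0,1]'>/dev/null && python3 chk.py
```

```text
14.35 s -12.5 push 1.43 z 0.0428
14.55 s -11.8 push 3.05 z 0.0429
14.75 s -11.7 push 6.11 z 0.043
```

Stop felt at s ≈ -11.7. Ease up to about 8–9 N and hold.

```bash
python3 -m creep '[0.001,0,0,0,0,0,1,0.001,0,0,0,0,0,1]'>/dev/null; python3 chk.py; python3 -m creep '[0.0005,0,0,0,0,0,1,0.0005,0,0,0,0,0,1]'>/dev/null; python3 chk.py
```

```text
14.95 s -11.6 push 5.85 z 0.0431
15.15 s -11.7 push 6.79 z 0.0431
```

```bash
python3 -m creep '[0.001,0,0,0,0,0,1,0.001,0,0,0,0,0,1]'>/dev/null; python3 chk.py; python3 -m creep '[0,0,0,0,0,0,1,0,0,0,0,0,0,1]'>/dev/null; python3 chk.py
```

```text
15.35 s -11.6 push 8.44 z 0.0432
15.55 s -11.7 push 8.84 z 0.0432
```

```bash
python3 -m creep '[0,0,0,0,0,0,1,0,0,0,0,0,0,1,0,0,0,0,0,0,1,0,0,0,0,0,0,1]'>/dev/null; python3 chk.py; python3 -m creep '[0,0,0,0,0,0,1,0,0,0,0,0,0,1,0,0,0,0,0,0,1]'>/dev/null; python3 chk.py
python3 -m creep '[-0.01,0,0,0,0,0,1,-0.03,0,0,0,0,0,1,-0.08,0,0,0,0,0,1,-0.12,0,-0.02,0,0,0,1,-0.16,0,-0.1,0,0,0,1,-0.25,0,-0.2,0,0,0,1,-0.33,0,-0.3,0,0,0,1,-0.4,0,-0.3,0,0,0,1]'|grep -E 'tcp|force'; python3 -m creep '[-0.2,0.1,-0.02,0,0,0,1,-0.2,0.1,-0.02,0,0,0,1,-0.2,0.1,-0.02,0,0,0,1,-0.2,0.1,-0.02,0,0,0,1]'|grep tcp;python3 - <<'E'
from h import *
p,d=imaging.capture("scene"); a,_=imaging.capture("top")
A=cv2.resize(a[205:300,330:480,::-1],(600,380),interpolation=cv2.INTER_CUBIC)
B=cv2.resize(p[120:215,195:295,::-1],(400,380),interpolation=cv2.INTER_CUBIC)
cv2.imwrite("pics/s5.png",cv2.resize(np.hstack([A,B]),(800,304)))
E
```

```text
15.95 s -11.6 push 8.34 z 0.0432
16.25 s -11.6 push 7.57 z 0.0432
tcp_pos: [0.5086, -0.3828, 0.1926]
ft_force: [1.2, -1.1, -0.3]
gripper_force: 0.0
tcp_pos: [0.5431, -0.4907, 0.1983]
```

View pics/s5.png

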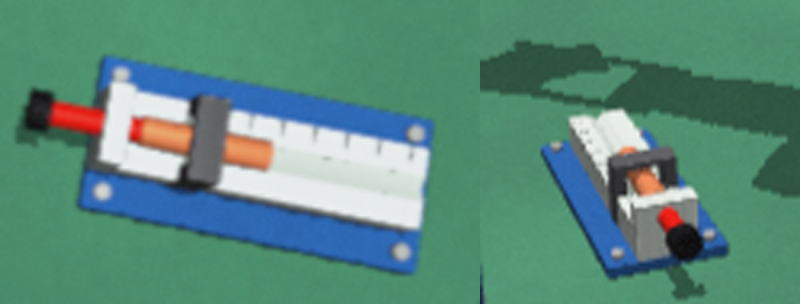

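The post lies in the groove under the bridge (205,142), its end against the red stop at (143,132), with the arm clear.

```bash
python3 -c "from bench import ticket; print(ticket.sign_off())"
```

```text
the job is handed in; nothing more can be done
None
```

The copper post lies under the bridge against the red stop, pressed home at about 8 N for just under a second; the arm is withdrawn and the job handed in, with the other items not approached beyond straddling the copper post in the rack.

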